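# Lever open the snapped lid of an acrylic box

## Task

Lever up the snapped-shut lid of the clear acrylic box with the blade of the red-handled lifter, and swing the lid over with it until it leans back open on its stop; the gripper itself must not touch the lid. Then lay the lifter back on the cork mat by hand, without dropping it, and let go; leave the other things where they stand.

Things in the scene. Friction and masses are not known exactly. Their poses are not given: they have to be found in the camera images.
- acrylic_box: Clear box fixed to the shelf, 80 mm deep (its x), 120 mm wide (its y), 85 mm high, walls 4 mm. Origin: centre of its underside; its x points from the front wall to the hinge side, away from the robot, z up. Two 40 mm guard combs lie on its floor, up to 28 mm high; it is empty above them. The middle 70 mm of the front wall is cut 8 mm lower than the lid's underside (notch floor 77 mm over the shelf, white edge): a blade passes over it under the lid, and can be levered on it.
- lid (a joint): Angle of the box's lid, rad: 0 shut, 1.57 upright, 1.9 leaning back on its stop. The lid is 94 mm from hinge to front edge, 120 mm wide, 5 mm thick, 80 g. Two sprung side studs hold it shut: it takes about 3 N upward at the lip to pop, and it is free of them above 0.15 rad. Let go part-open it falls back on to the studs (about 0.14); from 1.48 to 1.58 it may stand balanced; past 1.6 it falls open by itself.
- lid_lip (a point): Middle of the lid's front edge, on its underside (85 mm over the shelf when shut). The lid's last 14 mm, an opaque blue lip, stand out past the front wall. Moves with the lid.
- lid_hinge (a point): Middle of the lid's hinge axis, on the box's far top rim, at the lid's underside. The axis is the box's y.
- lifter_grip (a point): Lifter: straight tool with a red handle 110 mm long, 18 mm wide, 26 mm high and a steel blade 100 mm long, 20 mm wide, 2.5 mm thick set half-way up the handle's front end; 90 g. Lies on the mat with the blade flat, 16 mm over the shelf. This point: in the middle of the handle's width and height, 35 mm behind its front end, near the centre of mass; a good place to grip across the width. Its x points along the blade to the tip, z up.
- lifter_tip (a point): Middle of the lifter's blade tip, half-way through its thickness, 135 mm ahead of lifter_grip along its x.
- cork_mat: Cork mat fixed on the shelf, 240 mm (its x) by 130 mm (its y), 3 mm thick. Origin: centre of its underside.
- soap_dish_mid (a point): White ceramic soap dish, 85 x 125 x 24 mm, with a bar of soap; loose. Its middle.
- trimmer_mid (a point): Black cylindrical trimmer standing upright, 38 mm across, 139 mm high; loose. Its middle.
- comb_clip_mid (a point): Steel spring clip holding two guard combs, 76 x 40 x 44 mm; loose. Its middle.
- beard_brush_mid (a point): Beech beard brush lying on its bristles, 45 x 100 x 32 mm; loose. Its middle.
- oil_bottle_mid (a point): Small amber bottle, 34 mm across, 95 mm high; loose. Its middle.
- balm_tin_mid (a point): Flat aluminium tin, 64 mm across, 28 mm high; loose. Its middle.
Mind the look-alikes: they are no part of the job. Of the things that look like the part that bears lifter_grip, the smaller one is meant.

How it is judged:
On the way, in this order (a step that is already met when the one before it is completed fails the run):
1. the lifter holds the lid lifted off its snap (lid past 0.15 rad, lifter touching it) (value of joint lid above 0.15 rad and contact force between lifter and lid above 0.1 N), for 0.1 s.
2. the lid leans back open (past 1.7 rad) (value of joint lid above 1.7 rad), for 0.2 s.
3. the lifter, still held, is brought down to within 20 mm of lying on the cork mat (height (world z) of lifter_grip below 0.036 m and contact force between the fingers and lifter above 0.5 N and x of lifter_grip in the frame of cork_mat between -0.12 and 0.12 m and y of lifter_grip in the frame of cork_mat between -0.065 and 0.065 m), for 0.05 s.
At the end, for the whole second after the job is handed in: The lid leans back open (joint past 1.7 of 1.9 rad) and is still; the lifter lies flat and at rest on the cork mat, its grip point over the mat (within 120 mm of the mat's centre along its length, 65 mm across), grip point lower than 24 mm and blade tip lower than 30 mm over the shelf (value of joint lid above 1.7 rad and height (world z) of lifter_grip below 0.024 m and height (world z) of lifter_tip below 0.03 m and x of lifter_grip in the frame of cork_mat between -0.12 and 0.12 m and y of lifter_grip in the frame of cork_mat between -0.065 and 0.065 m and linear speed of lifter below 0.02 m/s and velocity of joint lid below 0.1 rad/s); the robot touches nothing.
It fails at once if the gripper or arm touches the lid (over 0.5 N) (contact force between any of the fingers, the arm and lid above 0.5 N).
It fails at once if a bystander is shifted by more than 30 mm (distance of any of soap_dish_mid, trimmer_mid, comb_clip_mid, beard_brush_mid, oil_bottle_mid, balm_tin_mid from where it was at the start of the episode above 0.03 m).
It also fails if it takes over 59 s, if anything falls off the work surface, if the arm or the gripper's body presses on something with over 40 N, if the wrist force passes 120 N, or if a joint passes its speed limit or range.

## Robot

A 6-joint arm with a two-finger parallel gripper is mounted at the origin on the work surface. World frame = base frame: x ahead of the robot, y to its left, z up, the work surface at z = 0. Lengths are in m, angles in rad, forces in N, time in s.
With the tool pointing down it reaches from about 0.225 to 0.875 m from the base axis. Payload 3.4 kg.
Tool frame: the origin (TCP) lies on the centre line of the jaws, within the pads' length; the fingertips stand 17 mm ahead of it and the grasp point (between the pads) lies 2 mm behind it; z points along the fingers, y is the line along which they close (so a half turn about z gives the same grasp; the last joint's range is limited). The gripper opens to 85 mm and grips with 20 to 120 N. Pads are 22 mm wide; open, the fingers measure 114 mm over their backs; the gripper's body (76 mm by 85 mm) begins 54 mm behind the grasp point. The pads swing forward as they close: fully open they stand 13 mm farther back than shut.
Start: joints at [-1.322, 0.276, 1.505, -0, 1.361, -0.121], TCP at [0.208, -0.536, 0.248] pointing down, gripper open.
Joint ranges: [-2.89, 2.89], [-0.75, 2.08], [0.22, 2.7], [-1.18, 4.32], [0.11, 2.71], [-2.7, 2.7]. Speed limits (rad/s): [2.57, 2.57, 3.14, 3.14, 3.14, 3.14].

## Interface

Orientations are given as a unit quaternion [w, x, y, z].
In Python, from rig import manip gives the robot as it stands.
- The arm moves only by the tool move_arm, never from a script. Its argument "steps" is one flat list of numbers, 7 for each row, row after row: the turn, a rotation vector about the world's x, y, z normalised to -1 to 1, where 1 is 360 degrees, then the shift along the world's x, y, z normalised to -1 to 1, where 1 is 1 m, then the opening, from -1 (shut) to 1 (fully open). A call has exactly 10 rows; each row is the pose to reach, as a shift and turn from the pose commanded when the call began, turning the shorter way round; what a row does not reach only later rows make up. A row lasts 1/10 s, in which the tool goes at most 50 mm and 8.59 degrees, less where a joint would pass 70% of its speed; a pose out of reach is approached as far as the arm can. A call with a number of a shift or a turn outside -1 to 1 is refused whole. A call with a gripper value outside its range is refused whole. The fingers move at their own pace and stop on an object; "squeeze" is the grip in N (left out, the last holds). Time passes only in rows, so rows that repeat a pose let the fingers close, or fill a call up. It gives the time, the measured TCP pose, the force, the opening and the grip force at its end, in the units of the state.
- manip.get_state(): the state, without advancing time (a new reading comes with each control period).
- manip.get_image(name): name is "side" or "top"; returns a dict with "pixels" (384x512x3 uint8, blue, green, red), "fx", "fy", "cx", "cy" (pixels), "R" (3x3) and "t" (3): a world point X has camera coordinates R X + t. Camera axes: x right, y down, z forward; pixel columns grow to the right and rows downward; lengths in m; the calibration is good to about 2 mm. A picture is of the moment at which its call begins. There is no depth.
- manip.sign_off(): hands the job in; it is judged then, once.
The state is a dict: "clock": time; "qpos": joint angles; "qd": joint speeds; "effort": joint torques, N m; "position": TCP position; "ee_rot": TCP orientation; "contact_force": force on the tool from outside, world axes, zero at the start; "moment": the same for the moment, N m; "width": finger opening in m; "gripper_force": force on a finger pad.
Only numpy, scipy, OpenCV 4.12 (cv2) and the standard library are available. Lean on these libraries where they do the work, as an engineer would, in place of code of your own. Each camera call takes 0.05 s, during which the arm holds its last target. There are 200 camera calls.

## Working session

There is one attempt and no reset: what is moved stays moved. The work goes in short steps, Python scripts to look and compute and a tool call to move; the robot and the scene stay as the last step left them, time stands still between calls to the robot, and variables do not carry over. Pictures are saved under pics/ and viewed, at most 10 in all, crops included, and the job is handed in when it is done.

Besides the shell and the picture viewer there is one more tool, called after "Request:" as name(argument=value, ...) on one line, values as JSON. move_arm: Moves the arm, as the interface text tells. Scaled input: -1 to 1 covers 1 m each way for a shift and 360 degrees each way for a turn. Its arguments: {"type":"object","properties":{"steps":{"type":"array"},"squeeze":{"type":"number"}},"required":["steps"]}

```bash
mkdir -p pics
cat > h.py <<'E'
import numpy as np, cv2
from rig import manip
def grab(n,save=None):
    d=manip.get_image(n); d['pixels']=np.array(d['pixels'],np.uint8)
    d['R']=np.array(d['R']);d['t']=np.array(d['t'])
    if save: cv2.imwrite('pics/'+save,d['pixels'])
    return d
def plane(d,uv,z):
    uv=np.atleast_2d(uv).astype(float)
    r=np.c_[(uv[:,0]-d['cx'])/d['fx'],(uv[:,1]-d['cy'])/d['fy'],np.ones(len(uv))]@d['R']
    c=-d['R'].T@d['t']
    return c+r*((z-c[2])/r[:,2])[:,None]
def proj(d,X):
    p=np.atleast_2d(X)@d['R'].T+d['t']
    return np.c_[p[:,0]/p[:,2]*d['fx']+d['cx'],p[:,1]/p[:,2]*d['fy']+d['cy']]
def tri(d1,u1,d2,u2):
    A=[];b=[]
    for d,u in((d1,u1),(d2,u2)):
        for k,c,f in((0,'cx','fx'),(1,'cy','fy')):
            a=(u[k]-d[c])/d[f]
            A.append(d['R'][k]-a*d['R'][2]); b.append(a*d['t'][2]-d['t'][k])
    return np.linalg.lstsq(np.array(A),np.array(b),rcond=None)[0]
E
python3 - <<'E'
from h import *
for n in('top','side'):
    d=grab(n,n+'0.png'); print(n,d['fx'],d['cx'],d['cy'],-d['R'].T@d['t'],d['R'].round(3).tolist())
print(manip.get_state())
E
```

```text
top 380.410244922618 254.09591368876147 193.60610987487917 [ 0.34419536 -0.00991767  1.01459228] [[0.02, -1.0, -0.007], [-0.986, -0.019, -0.163], [0.163, 0.01, -0.987]]
side 413.25709688801726 248.5552506038942 194.58990240773787 [ 0.31178459 -0.87688546  0.62474237] [[0.979, -0.203, 0.026], [-0.083, -0.51, -0.856], [0.188, 0.836, -0.516]]
{'clock': 0.1, 'qpos': array([-1.32200456e+00,  2.76539473e-01,  1.50601525e+00,  1.99178343e-05,
        1.36071977e+00, -1.20985194e-01]), 'qd': array([-0.0016261 , -0.00187078, -0.00294315,  0.0010267 , -0.00138451,
        0.00119385]), 'effort': array([-5.20922868e-05, -4.17703307e+01, -2.46404260e+01, -2.87989942e-04,
        5.87597169e-03,  1.04438186e-05]), 'position': array([ 0.20770648, -0.53568977,  0.24751832]), 'ee_rot': array([-8.39825768e-04,  9.82956794e-01,  1.83834802e-01, -4.39826616e-05]), 'contact_force': array([0.4838036 , 0.11154435, 0.40714093]), 'moment': array([-0.03576044, -0.02423103, -0.07301013]), 'gripper_force': 0.0, 'width': 0.08537705368281143}
```

View pics/top0.png

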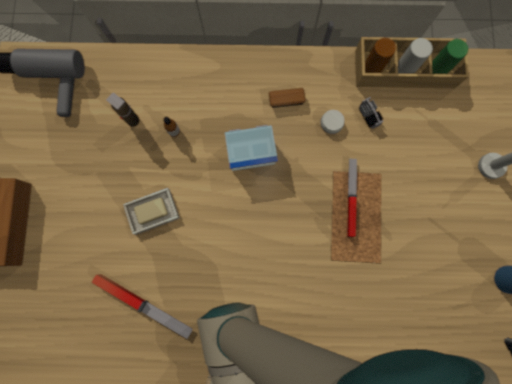

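View pics/side0.png

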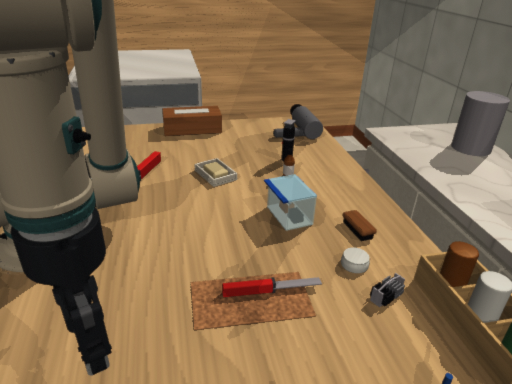

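The top view shows the lifter on the mat: red handle at (352,217), blade up to about (353,160). The box is at (250,148), with its blue lip along row ~163. The larger look-alike is at (140,305). The side view shows the lifter at (270,287) and the box at (291,200).

```bash
cat > m.py <<'E'
from h import *
def big(mask,roi):
    x0,y0,x1,y1=roi; m=np.zeros_like(mask); m[y0:y1,x0:x1]=mask[y0:y1,x0:x1]
    n,l,s,c=cv2.connectedComponentsWithStats(m); k=1+np.argmax(s[1:,4]); m=(l==k).astype(np.uint8)
    r=cv2.minAreaRect(np.argwhere(m)[:,::-1].astype(np.float32)); return c[k],cv2.boxPoints(r),s[k],m
def red(d):
    h=cv2.cvtColor(d['pixels'],cv2.COLOR_BGR2HSV); return (((h[...,0]<6)|(h[...,0]>174))&(h[...,1]>190)&(h[...,2]>80)).astype(np.uint8)
def blue(d):
    h=cv2.cvtColor(d['pixels'],cv2.COLOR_BGR2HSV); return ((h[...,0]>100)&(h[...,0]<130)&(h[...,1]>150)).astype(np.uint8)
E
python3 - <<'E'
from m import *
T=grab('top');S=grab('side')
ct,bt,st,_=big(red(T),(325,150,390,270)); cs,bs,ss,_=big(red(S),(190,250,330,330))
print('handle',ct,bt.tolist(),cs,bs.tolist()); print('tri',tri(T,ct,S,cs)); print(plane(T,bt,.029).round(4).tolist())
lt,lb,lst,_=big(blue(T),(215,115,290,185)); ls,lsb,_,_=big(blue(S),(255,165,325,240))
print('lip',lt,lb.tolist(),ls,lsb.tolist(),tri(T,lt,S,ls)); print(plane(T,lb,.09).round(4).tolist())
c=lambda pts:plane(T,pts,0.003).round(3).tolist()
print('mat',c([[332,171],[382,172],[381,262],[332,261]]))
print('tip',plane(T,[[353,160]],.016), 'side',plane(S,[[321,281]],.016))
print('trimmer',plane(T,[[121,108],[132,122]],0),'oil',plane(T,[[174,132]],0))
cv2.imwrite('pics/c1.png',np.hstack([cv2.resize(T['pixels'][110:190,210:290],(400,400),interpolation=2),cv2.resize(T['pixels'][150:270,320:400],(400,600)[:2],interpolation=2)[:400]]))
cv2.imwrite('pics/c1.png',np.vstack([np.hstack([cv2.resize(T['pixels'][110:180,210:290],(400,350),interpolation=2),cv2.resize(T['pixels'][150:250,320:400],(400,500),interpolation=2)[:350]]),np.hstack([cv2.resize(S['pixels'][170:240,250:330],(320,250),interpolation=2),cv2.resize(S['pixels'][262:334,180:330],(480,250),interpolation=2)])]))
E
```

```text
handle [351.585209   216.63344051] [[348.0, 236.0], [348.0, 197.0], [356.0, 197.0], [356.0, 236.0]] [247.16381766 287.45299145] [[221.13455200195312, 282.7686462402344], [271.62823486328125, 278.0348815917969], [272.94384765625, 292.0677795410156], [222.45016479492188, 296.8015441894531]]
tri [ 0.45336249 -0.25716513  0.01692112]
[[0.4012, -0.2438, 0.029], [0.5029, -0.2458, 0.029], [0.5033, -0.2667, 0.029], [0.4016, -0.2644, 0.029]]
lip [244.02654867 163.13274336] [[230.4399871826172, 163.0800018310547], [258.8599853515625, 159.02000427246094], [259.44000244140625, 163.0800018310547], [231.01998901367188, 167.13999938964844]] [276.17266187 191.23741007] [[263.8206787109375, 181.04824829101562], [267.35858154296875, 177.90341186523438], [287.55169677734375, 200.62066650390625], [284.0137939453125, 203.7655029296875]] [0.58387372 0.02626497 0.06998787]
[[0.5732, 0.0602, 0.09], [0.585, -0.0106, 0.09], [0.5746, -0.0123, 0.09], [0.5629, 0.0584, 0.09]]
mat [[0.578, -0.21, 0.003], [0.578, -0.346, 0.003], [0.337, -0.335, 0.003], [0.337, -0.207, 0.003]]
tip [[ 0.60625234 -0.2644067   0.016     ]] side [[ 0.61325753 -0.26502453  0.016     ]]
trimmer [[0.74901914 0.38002511 0.        ]
 [0.70838603 0.34598686 0.        ]] oil [[0.68140069 0.22676407 0.        ]]
```

View pics/c1.png

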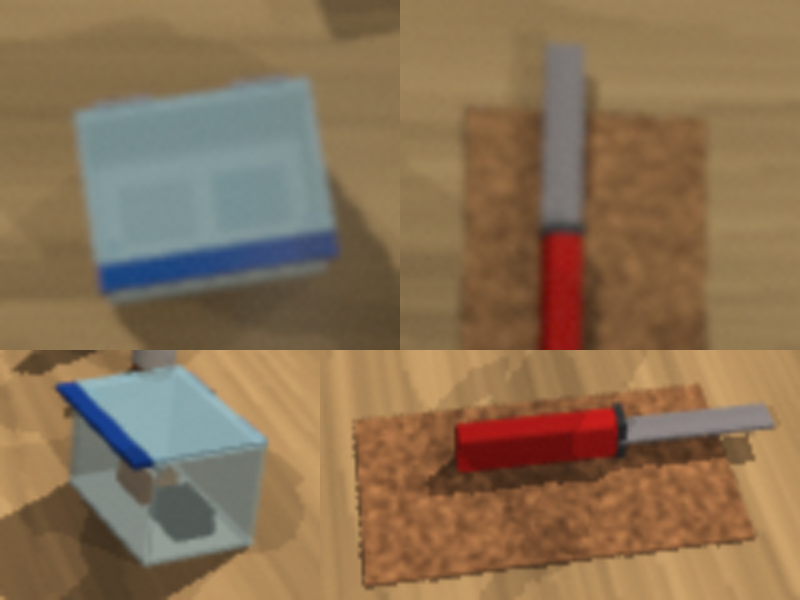

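Run:
```python
from m import *
T=grab('top');S=grab('side')
P=plane(T,[[230.2,168.6],[277.6,161.6],[225,132.4],[272,126]],.0875); print(P.round(4).tolist())
print('tri L',tri(T,[230.2,168.6],S,[264.2,179.8]),'R',tri(T,[277.6,161.6],S,[283.7,203]))
m=(P[0]+P[1])/2;h=(P[2]+P[3])/2;print('lip',m,'hinge',h,np.linalg.norm(h-m),'yaw',np.degrees(np.arctan2(*(h-m)[[1,0]])),np.degrees(np.arctan2(-(P[0]-P[1])[0],(P[0]-P[1])[1])), np.linalg.norm(P[0]-P[1]))
print('tip tri',tri(T,[352.6,159.3],S,[321,282]))
```

```text
[[0.5597, 0.0605, 0.0875], [0.5799, -0.0577, 0.0875], [0.6536, 0.0766, 0.0875], [0.6727, -0.0425, 0.0875]]
tri L [0.5616088  0.06017372 0.08858647] R [ 0.58228521 -0.0580509   0.08656432]
lip [0.56977652 0.00143396 0.0875    ] hinge [0.6631541  0.01707544 0.0875    ] 0.09467855994956074 yaw 9.50920828670705 9.689939921869064 0.1198906189800626
tip tri [ 0.61143636 -0.26475995  0.01245439]
```

Request:
move_arm(steps=[0, 0, -0.0064, 0.027, 0.028, -0.01, 1, 0, 0, -0.0128, 0.054, 0.056, -0.02, 1, 0, 0, -0.019, 0.081, 0.084, -0.03, 1, 0, 0, -0.026, 0.108, 0.112, -0.04, 1, 0, 0, -0.032, 0.135, 0.14, -0.05, 1, 0, 0, -0.038, 0.162, 0.168, -0.06, 1, 0, 0, -0.045, 0.189, 0.196, -0.08, 1, 0, 0, -0.051, 0.216, 0.224, -0.1, 1, 0, 0, -0.058, 0.243, 0.25, -0.12, 1, 0, 0, -0.064, 0.267, 0.277, -0.13, 1], squeeze=100)

```text
clock: 1.3
position: [0.4753, -0.2575, 0.1167]
ee_rot: [-0.001, 1.0, -0.017, -0.001]
contact_force: [1.1, -1.1, -0.0]
width: 0.0854
gripper_force: 0.0
```

Request:
move_arm(steps=[0, 0, 0, 0, -0.001, -0.02, 1, 0, 0, 0, 0, -0.001, -0.04, 1, 0, 0, 0, 0, -0.001, -0.06, 1, 0, 0, 0, 0, -0.001, -0.075, 1, 0, 0, 0, 0, -0.001, -0.085, 1, 0, 0, 0, 0, -0.001, -0.094, 1, 0, 0, 0, 0, -0.001, -0.094, 0, 0, 0, 0, 0, -0.001, -0.094, -0.3, 0, 0, 0, 0, -0.001, -0.094, -1, 0, 0, 0, 0, -0.001, -0.094, -1], squeeze=100)

```text
clock: 2.3
position: [0.4752, -0.2605, 0.025]
ee_rot: [0.0, 1.0, -0.016, 0.001]
contact_force: [-0.0, -0.3, 0.6]
width: 0.0284
gripper_force: 0.0
```

Request:
move_arm(steps=[0, 0, 0, 0, 0, 0, -1, 0, 0, 0, 0, 0, 0, -1, 0, 0, 0, 0, 0, 0, -1, 0, 0, 0, 0, 0, 0.005, -1, 0, 0, 0, 0, 0, 0.015, -1, 0, 0, 0, 0, 0, 0.03, -1, 0, 0, 0, 0, 0, 0.05, -1, 0, 0, 0, 0, 0, 0.07, -1, 0, 0, 0, 0, 0, 0.09, -1, 0, 0, 0, 0, 0, 0.1, -1], squeeze=110)

```text
clock: 3.3
position: [0.4756, -0.2607, 0.1266]
ee_rot: [0.001, 1.0, -0.016, 0.001]
contact_force: [0.4, -0.8, -1.1]
width: 0.0156
gripper_force: 107.7
```

Run:
```python
from m import *
T=grab('top','t1.png');S=grab('side','s1.png')
cv2.imwrite('pics/c2.png',np.hstack([cv2.resize(T['pixels'][100:250,290:410],(400,500),interpolation=2),cv2.resize(S['pixels'][190:315,210:310],(400,500),interpolation=2)]))
```

```text
(no output)
```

View pics/c2.png

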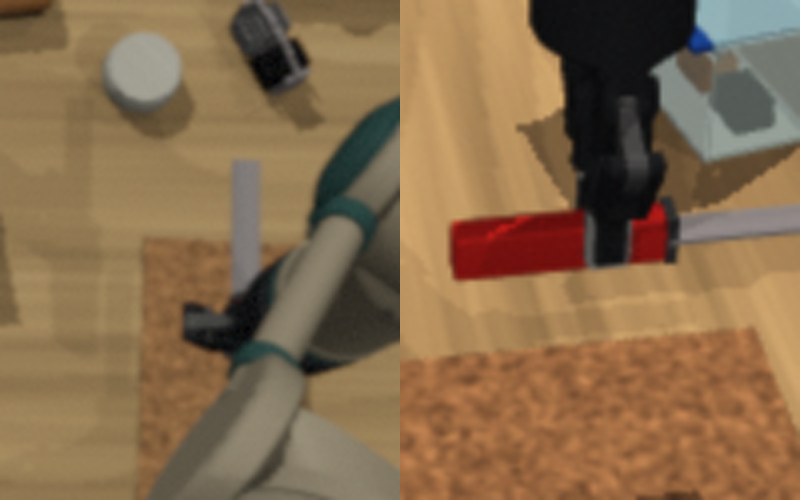

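Lifter is held level across the handle; the blade tip is at about (364,148) in the top image.

Run:
```python
from m import *
T=grab('top');S=grab('side');p=manip.get_state()['position'];print(p)
X=plane(T,[363.8,148.2],.1176);print(X,X-p,proj(S,X))
g=proj(S,X)[0].astype(int);print(g);print(cv2.cvtColor(S['pixels'],cv2.COLOR_BGR2HSV)[g[1]-8:g[1]+9:1,g[0]-8:g[0]+12,1].tolist())
```

```text
[ 0.47444909 -0.25988846  0.12400017]
[[ 0.60962994 -0.26539364  0.1176    ]] [[ 0.13518085 -0.00550518 -0.00640017]] [[325.26136132 243.41833061]]
[325 243]
[[125, 123, 124, 125, 125, 125, 125, 122, 122, 122, 125, 125, 124, 124, 125, 125, 126, 125, 123, 123], [124, 123, 123, 125, 123, 125, 126, 124, 122, 124, 123, 125, 123, 123, 122, 127, 127, 125, 124, 123], [125, 125, 124, 124, 123, 126, 127, 127, 125, 124, 125, 125, 124, 123, 124, 125, 124, 125, 124, 124], [123, 125, 126, 123, 123, 124, 124, 125, 126, 125, 125, 122, 123, 122, 124, 125, 126, 126, 127, 125], [125, 125, 125, 124, 120, 122, 123, 122, 125, 125, 122, 123, 124, 122, 123, 123, 125, 127, 125, 125], [116, 116, 114, 105, 101, 90, 86, 98, 119, 125, 125, 125, 125, 124, 123, 123, 124, 126, 126, 125], [51, 41, 39, 37, 36, 33, 31, 40, 91, 121, 123, 125, 124, 123, 124, 125, 125, 127, 127, 124], [21, 20, 18, 18, 18, 18, 18, 21, 54, 112, 125, 125, 123, 123, 124, 125, 128, 126, 125, 127], [18, 16, 16, 18, 16, 18, 17, 18, 29, 84, 119, 126, 124, 123, 122, 125, 125, 123, 125, 127], [17, 19, 17, 19, 19, 19, 16, 16, 19, 48, 113, 124, 122, 124, 124, 123, 123, 125, 125, 126], [17, 17, 16, 17, 17, 17, 16, 16, 17, 26, 79, 120, 125, 125, 122, 122, 122, 127, 125, 125], [16, 16, 16, 15, 16, 17, 17, 19, 21, 25, 59, 116, 124, 125, 123, 122, 124, 123, 125, 124], [24, 25, 27, 32, 33, 38, 41, 51, 65, 76, 91, 123, 127, 126, 124, 123, 124, 124, 125, 127], [87, 85, 94, 101, 110, 115, 118, 118, 119, 120, 119, 125, 126, 126, 125, 125, 125, 126, 125, 127], [120, 122, 122, 121, 123, 123, 124, 124, 124, 124, 125, 125, 127, 127, 126, 125, 124, 127, 127, 127], [123, 124, 124, 125, 125, 124, 125, 123, 125, 126, 124, 126, 127, 127, 127, 128, 126, 127, 128, 127], [125, 125, 125, 125, 125, 125, 125, 128, 125, 126, 128, 127, 127, 127, 127, 127, 127, 125, 129, 130]]
```

Request:
move_arm(steps=[0, 0, 0.003, -0.01, 0.02, 0.005, -1, 0, 0, 0.006, -0.02, 0.04, 0.005, -1, 0, 0, 0.01, -0.03, 0.07, 0.005, -1, 0, 0, 0.014, -0.04, 0.1, 0.005, -1, 0, 0, 0.018, -0.05, 0.13, 0.005, -1, 0, 0, 0.022, -0.055, 0.16, 0.003, -1, 0, 0, 0.026, -0.055, 0.19, 0, -1, 0, 0, 0.029, -0.055, 0.215, -0.01, -1, 0, 0, 0.032, -0.055, 0.232, -0.02, -1, 0, 0, 0.032, -0.055, 0.237, -0.03, -1])

```text
clock: 4.5
position: [0.4186, -0.0216, 0.093]
ee_rot: [-0.0, 0.996, 0.085, -0.001]
contact_force: [-0.4, -1.0, 0.8]
width: 0.0158
gripper_force: 107.7
```

Request:
move_arm(steps=[0, 0, 0, 0, 0, -0.002, -1, 0, 0, 0, 0, 0, -0.004, -1, 0, 0, 0, 0, 0, -0.006, -1, 0, 0, 0, 0, 0, -0.008, -1, 0, 0, 0, 0.002, 0, -0.01, -1, 0, 0, 0, 0.004, 0.001, -0.011, -1, 0, 0, 0, 0.006, 0.001, -0.011, -1, 0, 0, 0, 0.008, 0.001, -0.011, -1, 0, 0, 0, 0.008, 0.001, -0.011, -1, 0, 0, 0, 0.008, 0.001, -0.011, -1])

```text
clock: 5.5
position: [0.4279, -0.0221, 0.0834]
ee_rot: [0.0, 0.996, 0.084, 0.0]
contact_force: [-0.2, 0.1, -0.7]
width: 0.0152
gripper_force: 107.7
```

Run:
```python
from m import *
T=grab('top');S=grab('side');print(manip.get_state()['position'])
cv2.imwrite('pics/c3.png',np.hstack([cv2.resize(T['pixels'][115:215,205:285],(400,500),interpolation=2),cv2.resize(S['pixels'][150:250,240:320],(400,500),interpolation=2)]))
```

```text
[ 0.42773463 -0.02210724  0.08335834]
```

View pics/c3.png

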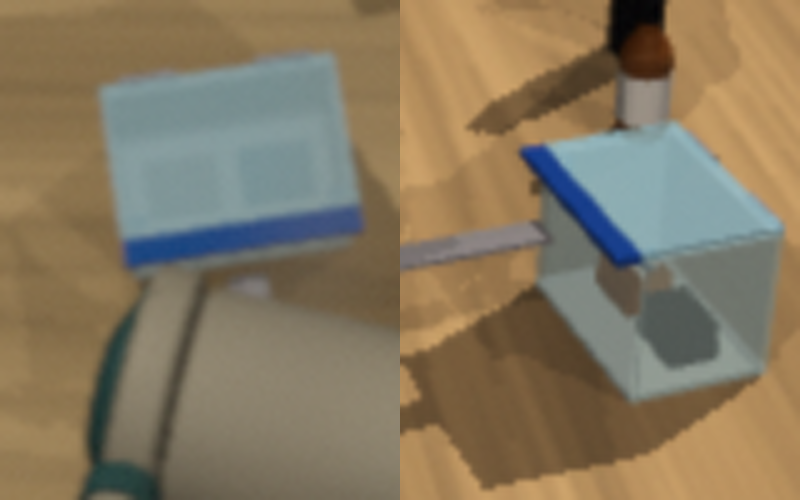

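Blade tip is just before the lip, below its height (side ≈ (269.6,196.4), top ≈ (255.4,170.6)), near the middle of the lid.

Run:
```python
from m import *
T=grab('top');S=grab('side')
X=tri(T,[255.2,170.6],S,[269.4,196.6]);h=np.array([.6635,.017]);x=np.array([.986,.167]);print(X,(h-X[:2])@x,manip.get_state()['position'])
```

```text
[ 0.56104878 -0.00219858  0.07348364] 0.10422306165431293 [ 0.42773241 -0.02213358  0.08335273]
```

Request:
move_arm(steps=[0, 0, 0, 0.003, 0.0005, 0, -1, 0, 0, 0, 0.006, 0.001, 0, -1, 0, 0, 0, 0.009, 0.0015, 0, -1, 0, 0, 0, 0.012, 0.002, 0, -1, 0, 0, 0, 0.015, 0.0025, 0, -1, 0, 0, 0, 0.018, 0.003, 0, -1, 0, 0, 0, 0.018, 0.003, 0, -1, 0, 0, 0, 0.018, 0.003, 0.002, -1, 0, 0, 0, 0.018, 0.003, 0.004, -1, 0, 0, 0, 0.018, 0.003, 0.004, -1])

```text
clock: 6.7
position: [0.4459, -0.0192, 0.0877]
ee_rot: [0.0, 0.996, 0.084, 0.0]
contact_force: [-0.3, 0.2, -0.4]
width: 0.0156
gripper_force: 107.7
```

Request:
move_arm(steps=[0, 0, 0, 0, 0, 0.003, -1, 0, 0, 0, 0, 0, 0.006, -1, 0, 0, 0, 0, 0, 0.009, -1, 0, 0, 0, 0.001, 0, 0.012, -1, 0, 0, 0, 0.002, 0, 0.016, -1, 0, 0, 0, 0.003, 0.0005, 0.02, -1, 0, 0, 0, 0.004, 0.0007, 0.024, -1, 0, 0, 0, 0.006, 0.001, 0.028, -1, 0, 0, 0, 0.007, 0.001, 0.032, -1, 0, 0, 0, 0.008, 0.001, 0.034, -1])

```text
clock: 7.7
position: [0.4545, -0.0182, 0.1221]
ee_rot: [0.0, 0.996, 0.084, 0.001]
contact_force: [0.8, -0.4, -1.1]
width: 0.0157
gripper_force: 108.1
```

Run:
```python
from m import *
T=grab('top');S=grab('side');s=manip.get_state();print(s['position'],s['contact_force'],s['moment'])
cv2.imwrite('pics/c4.png',np.hstack([cv2.resize(T['pixels'][115:215,205:285],(400,500),interpolation=2),cv2.resize(S['pixels'][150:250,240:320],(400,500),interpolation=2)]))
```

```text
[ 0.45442084 -0.01823201  0.12182465] [ 0.71670079  0.09752356 -1.4076023 ] [-0.01775337  0.06320065 -0.03290468]
```

View pics/c4.png

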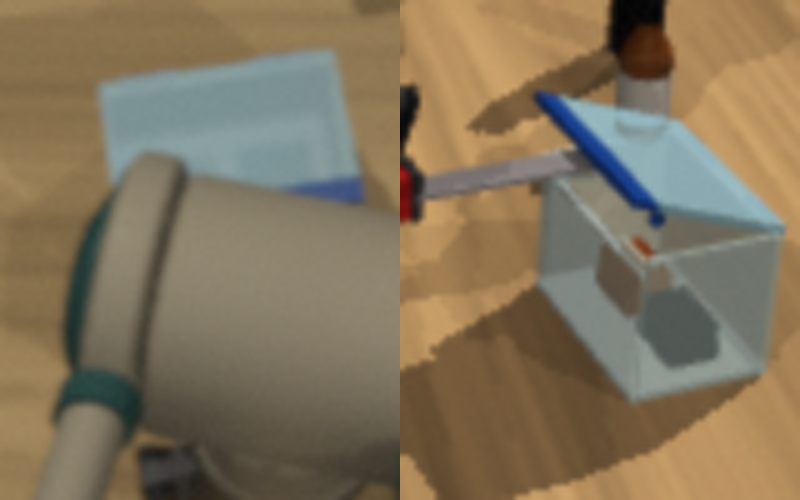

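Lid is off its snap, resting on the blade near the lip (side ≈ (582,160) in the crop). Continuing along the arc.

Request:
move_arm(steps=[0, 0, 0, 0.0015, 0.0003, 0.004, -1, 0, 0, 0, 0.0035, 0.0006, 0.008, -1, 0, 0, 0, 0.006, 0.001, 0.0115, -1, 0, 0, 0, 0.009, 0.0015, 0.0145, -1, 0, 0, 0, 0.0125, 0.002, 0.0175, -1, 0, 0, 0, 0.016, 0.0027, 0.02, -1, 0, 0, 0, 0.02, 0.0033, 0.0225, -1, 0, 0, 0, 0.024, 0.004, 0.025, -1, 0, 0, 0, 0.028, 0.0047, 0.027, -1, 0, 0, 0, 0.0325, 0.0055, 0.0285, -1])

```text
clock: 8.8
position: [0.4867, -0.0126, 0.15]
ee_rot: [0.0, 0.996, 0.084, 0.0]
contact_force: [-0.3, -0.3, -0.3]
width: 0.0159
gripper_force: 108.2
```

Request:
move_arm(steps=[0, 0, 0, 0.004, 0.0007, 0.001, -1, 0, 0, 0, 0.008, 0.0013, 0.002, -1, 0, 0, 0, 0.012, 0.002, 0.003, -1, 0, 0, 0, 0.016, 0.0027, 0.004, -1, 0, 0, 0, 0.02, 0.0033, 0.005, -1, 0, 0, 0, 0.024, 0.004, 0.006, -1, 0, 0, 0, 0.028, 0.0047, 0.0065, -1, 0, 0, 0, 0.031, 0.0053, 0.007, -1, 0, 0, 0, 0.034, 0.0058, 0.0075, -1, 0, 0, 0, 0.036, 0.006, 0.008, -1])

```text
clock: 9.8
position: [0.5226, -0.0066, 0.1578]
ee_rot: [0.0, 0.996, 0.084, 0.0]
contact_force: [0.2, -0.1, -0.8]
width: 0.0158
gripper_force: 108.2
```

Run:
```python
from m import *
T=grab('top');S=grab('side');s=manip.get_state();print(s['position'],s['contact_force'],s['moment'])
cv2.imwrite('pics/c5.png',np.hstack([cv2.resize(T['pixels'][65:215,185:305],(400,500),interpolation=2),cv2.resize(S['pixels'][125:250,230:330],(400,500),interpolation=2)]))
```

```text
[ 0.52270798 -0.00666198  0.15785467] [-0.30682252  0.68943088 -0.54660152] [ 0.00608378 -0.02781052 -0.01847779]
```

View pics/c5.png

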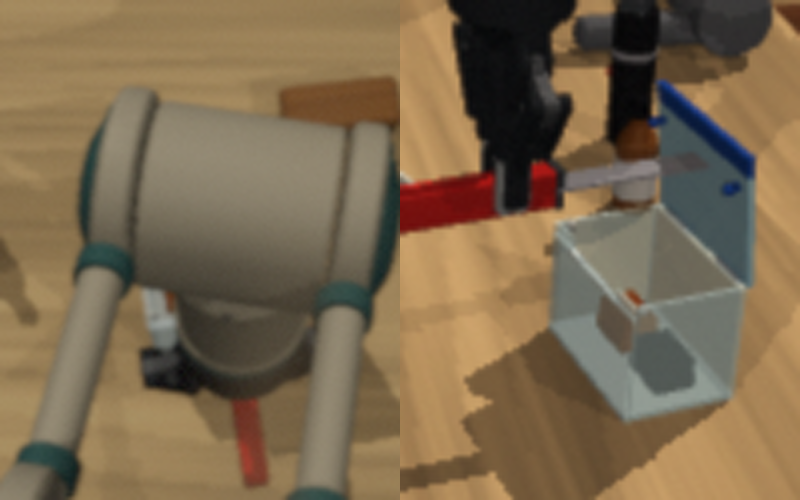

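Lid is nearly upright, with the blade tip pushing its underside. One more push of 25 mm, then retreat.

Request:
move_arm(steps=[0, 0, 0, 0.004, 0.0007, 0, -1, 0, 0, 0, 0.008, 0.0013, 0, -1, 0, 0, 0, 0.012, 0.002, 0, -1, 0, 0, 0, 0.016, 0.0027, 0, -1, 0, 0, 0, 0.019, 0.0032, 0, -1, 0, 0, 0, 0.022, 0.0037, 0, -1, 0, 0, 0, 0.025, 0.0042, 0, -1, 0, 0, 0, 0.027, 0.0045, 0, -1, 0, 0, 0, 0.027, 0.0045, 0, -1, 0, 0, 0, 0.027, 0.0045, 0, -1])

```text
clock: 10.9
position: [0.5492, -0.0022, 0.1578]
ee_rot: [0.0, 0.996, 0.084, -0.0]
contact_force: [-0.3, 0.2, -0.9]
width: 0.0156
gripper_force: 108.2
```

Request:
move_arm(steps=[0, 0, 0, 0, 0, 0, -1, 0, 0, 0, -0.01, -0.0017, 0, -1, 0, 0, 0, -0.03, -0.005, 0, -1, 0, 0, 0, -0.055, -0.009, 0, -1, 0, 0, 0, -0.08, -0.013, 0, -1, 0, 0, 0, -0.1, -0.017, 0, -1, 0, 0, 0, -0.12, -0.02, 0, -1, 0, 0, 0, -0.13, -0.022, 0, -1, 0, 0, 0, -0.14, -0.023, 0, -1, 0, 0, 0, -0.14, -0.023, 0, -1])

```text
clock: 11.9
position: [0.4081, -0.0251, 0.1579]
ee_rot: [-0.0, 0.996, 0.084, -0.0]
contact_force: [-0.2, -0.4, -1.2]
width: 0.0154
gripper_force: 108.2
```

Run:
```python
from m import *
T=grab('top');S=grab('side');s=manip.get_state();print(s['position'],s['contact_force'],s['moment'])
cv2.imwrite('pics/c6.png',np.hstack([cv2.resize(T['pixels'][65:215,185:305],(400,500),interpolation=2),cv2.resize(S['pixels'][125:250,230:330],(400,500),interpolation=2)]))
```

```text
[ 0.41002546 -0.02528261  0.15806821] [ 0.33965905  0.35803399 -0.5253658 ] [-0.02570771  0.03742521  0.05193776]
```

View pics/c6.png

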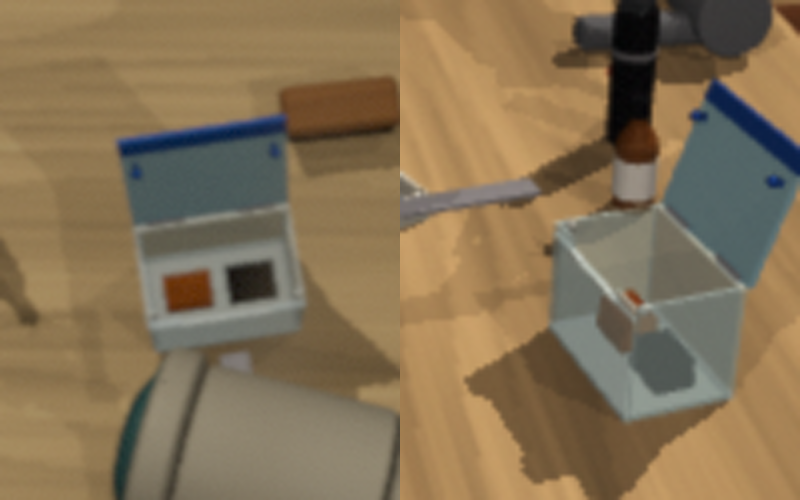

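Lid leans back open against its stop. Now back to the mat.

Request:
move_arm(steps=[0, 0, -0.003, 0, -0.02, 0, -1, 0, 0, -0.006, 0, -0.05, 0, -1, 0, 0, -0.01, 0, -0.085, 0, -1, 0, 0, -0.014, 0.01, -0.12, 0, -1, 0, 0, -0.018, 0.02, -0.155, -0.01, -1, 0, 0, -0.022, 0.03, -0.19, -0.025, -1, 0, 0, -0.026, 0.04, -0.215, -0.04, -1, 0, 0, -0.029, 0.05, -0.23, -0.06, -1, 0, 0, -0.032, 0.05, -0.24, -0.075, -1, 0, 0, -0.032, 0.05, -0.24, -0.085, -1])

```text
clock: 13.0
position: [0.4603, -0.2667, 0.0712]
ee_rot: [0.0, 1.0, -0.017, -0.0]
contact_force: [-0.8, -0.1, -0.0]
width: 0.0155
gripper_force: 108.3
```

Request:
move_arm(steps=[0, 0, 0, 0, 0, -0.01, -1, 0, 0, 0, 0, 0, -0.02, -1, 0, 0, 0, 0, 0, -0.028, -1, 0, 0, 0, 0, 0, -0.033, -1, 0, 0, 0, 0, 0, -0.036, -1, 0, 0, 0, 0, 0, -0.038, -1, 0, 0, 0, 0, 0, -0.039, -1, 0, 0, 0, 0, 0, -0.04, -1, 0, 0, 0, 0, 0, -0.04, -1, 0, 0, 0, 0, 0, -0.04, -1])

```text
clock: 14.0
position: [0.4594, -0.2653, 0.033]
ee_rot: [0.0, 1.0, -0.016, 0.0]
contact_force: [0.2, 0.6, -0.5]
width: 0.0155
gripper_force: 108.3
```

Request:
move_arm(steps=[0, 0, 0, 0, 0, -0.001, -1, 0, 0, 0, 0, 0, -0.002, -1, 0, 0, 0, 0, 0, -0.003, -1, 0, 0, 0, 0, 0, -0.004, -1, 0, 0, 0, 0, 0, -0.005, -1, 0, 0, 0, 0, 0, -0.006, -1, 0, 0, 0, 0, 0, -0.007, -1, 0, 0, 0, 0, 0, -0.008, -1, 0, 0, 0, 0, 0, -0.008, -1, 0, 0, 0, 0, 0, -0.008, -1])

```text
clock: 15.0
position: [0.4593, -0.2652, 0.0253]
ee_rot: [0.0, 1.0, -0.016, 0.0]
contact_force: [-2.1, -0.2, 5.3]
width: 0.0158
gripper_force: 109.3
```

Run:
```python
from h import *
s=manip.get_state();print(s['position'],s['contact_force'],s['moment'])
```

```text
[ 0.45929618 -0.26516465  0.02528181] [-2.0965541  -0.16008525  5.31308032] [0.18820608 0.2137794  0.00547962]
```

Contact with the mat (5 N). Now release and rise.

Request:
move_arm(steps=[0, 0, 0, 0, 0, 0, -0.5, 0, 0, 0, 0, 0, 0, -0.3, 0, 0, 0, 0, 0, 0, 0, 0, 0, 0, 0, 0, 0, 0.4, 0, 0, 0, 0, 0, 0, 0.6, 0, 0, 0, 0, 0, 0, 0.6, 0, 0, 0, 0, 0, 0, 0.6, 0, 0, 0, 0, 0, 0.01, 0.6, 0, 0, 0, 0, 0, 0.03, 0.6, 0, 0, 0, 0, 0, 0.05, 0.6])

```text
clock: 16.0
position: [0.4592, -0.2651, 0.0757]
ee_rot: [-0.0, 1.0, -0.016, -0.0]
contact_force: [1.4, -0.2, 0.4]
width: 0.0684
gripper_force: 0.0
```

Request:
move_arm(steps=[0, 0, 0, 0, 0, 0.02, 0.6, 0, 0, 0, 0, 0, 0.05, 0.6, 0, 0, 0, 0, 0, 0.08, 0.6, 0, 0, 0, -0.03, -0.03, 0.11, 0.6, 0, 0, 0, -0.05, -0.06, 0.14, 0.6, 0, 0, 0, -0.08, -0.09, 0.15, 0.6, 0, 0, 0, -0.1, -0.12, 0.15, 0.6, 0, 0, 0, -0.12, -0.14, 0.15, 0.6, 0, 0, 0, -0.12, -0.14, 0.15, 0.6, 0, 0, 0, -0.12, -0.14, 0.15, 0.6])

```text
clock: 17.0
position: [0.339, -0.4051, 0.2253]
ee_rot: [-0.0, 1.0, -0.017, 0.0]
contact_force: [0.4, -0.0, -0.3]
width: 0.0682
gripper_force: 0.0
```

Run:
```python
from m import *
T=grab('top');S=grab('side')
cv2.imwrite('pics/c7.png',np.hstack([cv2.resize(T['pixels'][90:270,100:400],(500,300),interpolation=2),cv2.resize(S['pixels'][130:340,180:390],(300,300),interpolation=2)]))
```

```text
(no output)
```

View pics/c7.png

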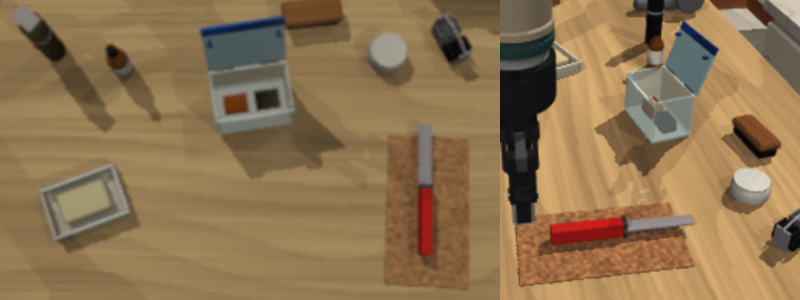

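The lifter lies flat on the mat at about (425,190) in the crop. The lid is open, the bystanders have not moved, and the gripper is clear.

```bash
python3 -c "
from rig import manip
print(manip.sign_off())"
```

```text
the job is handed in; nothing more can be done
None
```

The lid is levered open and leans back on its stop, the lifter lies flat on the cork mat with the gripper clear of it, the bystanders look unmoved in the last pictures, and I handed the job in at about 17 s of the 59 s (no verdict came back).

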